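Set the dosing lever and open the tray cleaner's safety cap

ROBOT

A 7-joint arm with a two-finger parallel gripper is mounted at the origin on the work surface. World frame = base frame: x ahead of the robot, y to its left, z up, the work surface at z = 0. Lengths are in mm, angles in rad, forces in N, time in s.
With the tool pointing down it reaches from about 400 to 875 mm from the base axis. Payload 19.3 kg.
Tool frame: the origin (TCP) lies at the very end of the fingers, on their centre line; the grasp point (between the pads) lies 19 mm behind it; z points along the fingers, y is the line along which they close (so a half turn about z gives the same grasp; the last joint's range is limited). The gripper opens to 85 mm and grips with 20 to 120 N. Pads are 22 mm wide; open, the fingers measure 114 mm over their backs; the gripper's body (76 mm by 85 mm) begins 54 mm behind the grasp point. The pads swing forward as they close: fully open they stand 13 mm farther back than shut.
Start: joints at [-1.347, 0.521, -0.036, 1.599, 0.021, 1.021, -0.113], TCP at [181.014, 598.205, 231.291] pointing down, gripper open.
Joint ranges: [-2.91, 2.91], [-0.3, 2.13], [-1.5, 1.42], [0.17, 2.43], [-1.26, 4.41], [0.16, 1.93], [-2.52, 2.52]. Speed limits (rad/s): [1.89, 1.89, 2.39, 2.39, 3.01, 3.01, 3.01].

INTERFACE

Orientations are given as a rotation vector (axis times angle).
In Python, from bench import arm gives the robot as it stands. Calls block until the motion is done:
- arm.goto(position, orientation): joint-space move of the TCP to a pose.
- arm.line_to(position, orientation=None, rate=150): straight line of the TCP; orientation=None keeps the orientation; rate is the mean speed in mm/s.
- arm.move_j(angles): joint-space move.
- arm.set_gripper(opening): finger opening in mm; the grip force is fixed at half the most; returns when the fingers have stopped.
- arm.wait(seconds).
- arm.solve_ik(position, orientation): joint angles nearest the present ones, or None.
- arm.observe(): the state.
- arm.get_image(name): name is "side" or "top"; returns (picture, depth): 384x512x3 uint8, red, green, blue; 384x512 float32, mm along the optical axis (not along the pixel's ray), 0 where there is no reading.
- arm.get_calibration(name): a dict with "mtx" (3x3 intrinsics, pixels), "dist_coeffs" ([k1, k2, p1, p2, k3] as OpenCV has them; the pictures are not rectified), "origin" and "orientation" of the camera in the world. Camera axes: x right, y up, looking along -z (the intrinsics and any distortion apply to the point x, -y, -z); pixel columns grow to the right and rows downward; lengths in mm; the calibration is good to about 2 mm. A picture is of the moment at which its call begins. get_calibration takes no time and is no camera call.
A pose or a line that the arm cannot do raises arm.PlanningError and nothing moves.
- arm.hand_in(): hands the job in; it is judged then, once.
The state is a dict: "time_s": time; "joints": joint angles; "dq": joint speeds; "joint_torque": joint torques, N m; "ee_pos": TCP position; "orientation": TCP orientation; "contact_force": force on the tool from outside, world axes, zero at the start; "torque": the same for the moment, N m; "width": finger opening in mm; "gripper_force": force on a finger pad.
Only numpy, scipy, OpenCV 4.12 (cv2) and the standard library are available. Lean on these libraries where they do the work, as an engineer would, in place of code of your own. Each camera call takes 0.05 s, during which the arm holds its last target. There are 200 camera calls.

TASK

The baking trays are due for washing: first set the dosing pump's lever to the yellow mark, then open the white bottle of tray cleaner by pressing its red safety cap down and, while pressing, twisting it anticlockwise until it comes free. Lift the cap straight up and finish holding it in the gripper, upright and still, about 8 cm above the bottle's neck, so that a colleague can put the suction tube in. Leave the loaf tin, the jar and the cutter where they are.

Things in the scene. Friction and masses are not known exactly. Their poses are not given: they have to be found in the camera images.
- lever (a joint): Lever angle about a horizontal hinge along the pump's y axis. 0 = straight up, positive = leaning to the pump's +x; stops at -0.85 and +0.85. Marks at -0.61 (red), 0 (white) and +0.436 rad (yellow, 25 degrees, the one wanted; within 0.08 rad is on the mark). It starts between -0.75 and 0. Dry friction holds it where it is left; moving it takes about 2 N at the ball.
- lever_ball (a point): Centre of the black ball, 26 mm in diameter, at the end of the lever, 100 mm from the hinge. The lever below it is a steel rod 10 mm thick. The ball is free all round and above; it can be pinched from above with the fingers to its two sides along the pump's y, and carried along its arc.
- lever_pivot (a point): Point on the lever's hinge axis, midway, 80 mm above the table. The ball moves on a circle of 100 mm radius about it in the pump's xz plane: ball = pivot + 0.1 x (sin(angle) along the pump's x, cos(angle) up).
- pump: Grey dosing pump fixed to the table, foot 150 x 120 mm, housing 66 mm high, hinge cheeks to 92 mm. Origin at the centre of its underside, z up, +x away from the robot at yaw 0. A quadrant arc of 60 mm radius with the red, white and yellow marks stands 34 mm to the +y side of the lever, top at 147 mm. Pump and bottle may stand either way round, left or right.
- bottle: White bottle with a blue label, in a dark steel clamp foot (116 mm across) fixed to the table: it cannot move or turn. Origin at the centre of the foot's underside. Body 84 mm in diameter up to 118 mm, shoulder sloping in to the neck at 140 mm; neck 26 mm in diameter, 39 mm over its lug ledges, top at 182 mm, with a grey sprung seal that rises to 195 mm once the cap is off.
- cap: Loose red twelve-sided safety cap, 52 mm across flats, 36 mm high, about 0.04 kg, white curved arrow on top. Origin at the centre of its lower rim, z up; flats face its x axis and every 30 degrees from it, so pads square to a flat hold best. Closed, its origin is 162 mm above the bottle's on the same axis, x axes alike. From rim to shoulder about 20 mm are clear for finger tips.
- cap_top (a point): Centre of the cap's top, 36 mm above its origin. Two lugs lock the cap: press it down at least 4 mm (6 is right, 9 is the bottom) against a spring of 7 N, about 11 N at 6 mm; keep pressing and turn it anticlockwise seen from above. After 40 to 55 degrees (50 is right, a stop ends it at about 57) it lifts straight off. It does not turn unpressed, nor lift before it is turned.
- loaf_tin: Shiny open loaf tin, 90 x 180 x 65 mm, loose, not to be disturbed. Origin at the centre of its underside.
- jar: Amber glass jar with a steel lid, 60 mm in diameter, 85 mm high, loose, not to be disturbed. Origin at the centre of its underside.
- cutter: Round steel biscuit cutter, a ring of 76 mm diameter and 25 mm height, loose, not to be disturbed. Origin at the centre of its underside.
There are look-alikes about, which are no part of the job. Of the things that look like the cap, the middle-sized one is meant.

How it is judged (in metres and radians):
On the way, in this order (a step that is already met when the one before it is completed fails the run):
1. the dosing lever stands at the yellow mark (value of joint lever between 0.336 and 0.536 rad), for 0.3 s.
2. the cap, still locked, is pressed down (all of step 1 and z of cap in the frame of bottle below 0.159 m and angle between the x axis of cap and the x axis of bottle, either way round below 0.25 rad), for 0.1 s.
3. the cap is twisted free while still on the neck (all of step 1 and angle between the x axis of cap and the x axis of bottle, either way round above 0.6 rad and z of cap in the frame of bottle below 0.168 m), for 0.1 s.
At the end, for the whole second after the job is handed in: The lever stands within 0.1 rad of the yellow mark (0.436 rad) and is still. The cap is held by the fingers, upright within 0.25 rad, still (under 0.03 m/s), 40 to 150 mm above where it sat on the bottle and within 30 mm of the bottle's axis, and touches neither the bottle nor a bystander (all of step 1 and velocity of joint lever between -0.05 and 0.05 rad/s and z of cap in the frame of bottle between 0.202 and 0.312 m and horizontal distance between cap and bottle below 0.03 m and angle between cap's own z axis and vertical below 0.25 rad and contact force between cap and the fingers above 1 N and contact force between cap and bottle below 0.05 N and linear speed of cap below 0.03 m/s and contact force between cap and loaf_tin below 0.05 N and contact force between cap and jar below 0.05 N and contact force between cap and cutter below 0.05 N); the arm keeps its last pose, push and grip.
It fails at once if The loaf tin is shifted by more than 30 mm or tipped (distance of loaf_tin from where it was at the start of the episode above 0.03 m or angle between loaf_tin's own z axis and vertical above 0.3 rad).
It fails at once if The glass jar is shifted by more than 30 mm or tipped (distance of jar from where it was at the start of the episode above 0.03 m or angle between jar's own z axis and vertical above 0.3 rad).
It fails at once if The round cutter is shifted by more than 30 mm or tipped (distance of cutter from where it was at the start of the episode above 0.03 m or angle between cutter's own z axis and vertical above 0.3 rad).
It fails at once if the cap leaves the neck before the lever stands at the yellow mark (not (value of joint lever between 0.336 and 0.536 rad) and z of cap in the frame of bottle above 0.177 m).
It also fails if it takes over 54 s, if anything falls off the work surface, if the arm or the gripper's body presses on something with over 40 N, if the wrist force passes 120 N, or if a joint passes its speed limit or range.

## Working session

There is one attempt and no reset: what is moved stays moved. The work goes in short steps, each a Python script; the robot and the scene stay as the last script left them, time stands still between calls to the robot, and variables do not carry over. Pictures are saved under pics/ and viewed, at most 10 in all, crops included, and the job is handed in when it is done.

```bash
ls; mkdir -p pics; cat > h.py <<'E'
import numpy as np, cv2, pickle
from scipy.spatial.transform import Rotation as R
def grab(arm,tag):
    d={}
    for n in("side","top"):
        p,z=arm.get_image(n); d[n]=(p,z,arm.get_calibration(n))
        cv2.imwrite(f"pics/{tag}_{n}.png",p[:,:,::-1])
    pickle.dump(d,open(f"{tag}.pkl","wb")); return d
def rot(c):
    o=np.array(c["orientation"],float)
    return R.from_rotvec(o).as_matrix() if o.size==3 else o
def rays(c,uv):
    n=cv2.undistortPoints(np.array(uv,float).reshape(-1,1,2),np.array(c["mtx"],float),np.array(c["dist_coeffs"],float)).reshape(-1,2)
    d=np.c_[n[:,0],-n[:,1],-np.ones(len(n))]   # unit depth along axis
    return np.array(c["origin"],float),d@rot(c).T
def plane(c,uv,z):
    o,d=rays(c,uv); return o+d*((z-o[2])/d[:,2])[:,None]
def cloud(c,depth):
    v,u=np.mgrid[:depth.shape[0],:depth.shape[1]]
    o,d=rays(c,np.c_[u.ravel(),v.ravel()]); return (o+d*depth.reshape(-1,1)).reshape(*depth.shape,3)
E
python3 - <<'E'
from bench import arm
from h import *
d=grab(arm,"a")
for n in d: print(n,d[n][2])
print(arm.observe())
cv2.imwrite("pics/a.png",np.hstack([cv2.imread(f"pics/a_{n}.png") for n in("side","top")])[:, :])
E
```

```text
pics
side {'mtx': array([[350.65493915,   0.        , 259.12102241],
       [  0.        , 350.65493915, 187.2445932 ],
       [  0.        ,   0.        ,   1.        ]]), 'dist_coeffs': array([0.03726554, 0.        , 0.        , 0.        , 0.        ]), 'origin': array([ 246.04556674, -682.95847436,  631.17646497]), 'orientation': array([ 0.95739609, -0.23437687, -0.4564494 ])}
top {'mtx': array([[401.85708367,   0.        , 257.5537906 ],
       [  0.        , 401.85708367, 195.01170643],
       [  0.        ,   0.        ,   1.        ]]), 'dist_coeffs': array([-0.11418675,  0.        ,  0.        ,  0.        ,  0.        ]), 'origin': array([ 406.22342201,  -54.55743214, 1234.06097135]), 'orientation': array([ 0.13227987, -0.12519552, -1.57400795])}
{'time_s': 0.1, 'joints': array([-1.34716116,  0.52193681, -0.03635145,  1.59992827,  0.02119882,
        1.02107848, -0.11279456]), 'dq': array([ 0.00127486, -0.00159911,  0.0008168 , -0.00216411, -0.00058468,
        0.00092166, -0.00139068]), 'joint_torque': array([ 5.00098788e-03, -9.28479052e+01,  1.98461138e+00, -3.70529759e+01,
        1.81577989e-02,  5.31186481e-03,  4.06841980e-05]), 'ee_pos': array([180.95050058, 597.93571384, 230.80211579]), 'orientation': array([-4.59861382e-01, -3.10766351e+00,  1.51114849e-03]), 'contact_force': array([ 0.39966062, -0.59199829,  0.03368921]), 'torque': array([0.06001389, 0.01484422, 0.04790467]), 'gripper_force': 0.0, 'width': 85.6375556132921}
```

View pics/a_top.png

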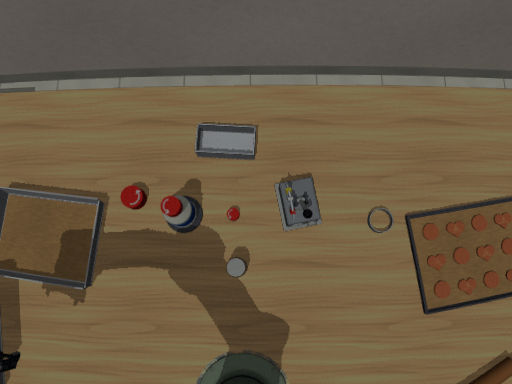

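View pics/a_side.png

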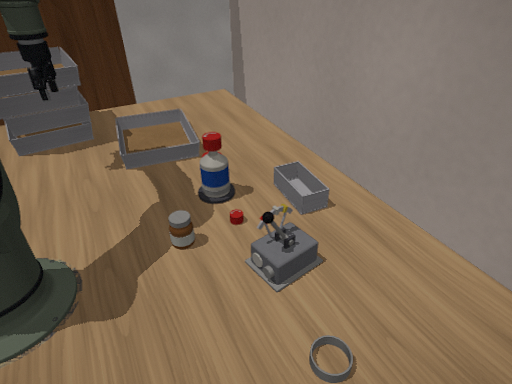

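Top view: the real cap is on the bottle at about (171,207). The large decoy is at (133,197) and the small one at (233,214). The pump is at (298,203) with its ball at (307,214), the loaf tin at (226,141), the jar at (236,267) and the cutter at (380,219). The side view agrees, with the ball at (268,217) and the cap at (212,142).

```bash
cat > m.py <<'E'
from h import *
d=pickle.load(open("a.pkl","rb"))
pt,zt,ct=d["top"]; ps,zs,cs=d["side"]
C=cloud(ct,zt); S=cloud(cs,zs)
def red(p):
    h=cv2.cvtColor(p,cv2.COLOR_RGB2HSV); return ((h[...,0]<8)|(h[...,0]>172))&(h[...,1]>150)&(h[...,2]>60)
for nm,p,P in(("top",pt,C),("side",ps,S)):
    n,l,st,ce=cv2.connectedComponentsWithStats(red(p).astype(np.uint8))
    for i in range(1,n):
        if st[i,4]>60: m=l==i; print(nm,st[i],ce[i].round(1),np.median(P[m],0).round(),"zmax",np.percentile(P[m][:,2],95).round(1))
# clouds: bottle cap top
for P,nm in((C,"top"),(S,"side")):
    m=red(pt if nm=="top" else ps)&(P[...,2]>188)&(P[...,2]<208)
    q=P[m]; print(nm,"captop",len(q),cv2.minEnclosingCircle(q[:,:2].astype(np.float32)),q[:,2].mean())
# pump: foot/housing top
y,x=np.mgrid[:384,:512]
roi=(x>265)&(x<330)&(y>165)&(y<240)
m=roi&(C[...,2]>55)&(C[...,2]<74); q=C[m].astype(np.float32)
print("housing",len(q),np.median(q,0),cv2.minAreaRect(q[:,:2]))
m=roi&(C[...,2]>6)&(C[...,2]<74); q=C[m].astype(np.float32)
print("foot",len(q),q[:,2].min(),cv2.minAreaRect(q[:,:2]))
for nm,p,P,r in(("top",pt,C,roi),("side",ps,S,(x>240)&(x<325)&(y>195)&(y<290))):
    m=r&(p.max(2)<35)&(P[...,2]>120); q=P[m]; print(nm,"ball",len(q),x[m].mean(),y[m].mean(),q.mean(0),q.max(0))
a=cv2.resize(pt[160:250,110:330],None,fx=3.6,fy=3.6,interpolation=cv2.INTER_CUBIC)
b=cv2.resize(ps[125:285,190:330],None,fx=2,fy=2,interpolation=cv2.INTER_CUBIC)
b=cv2.resize(b[:, :],(280*290//290,270)) if 0 else b[:270]
cv2.imwrite("pics/cr.png",np.vstack([a[:,:,::-1],np.pad(cv2.resize(ps[195:265,190:330],None,fx=3.6,fy=3.6,interpolation=cv2.INTER_CUBIC)[:,:,::-1],((0,0),(0,a.shape[1]-504),(0,0)))]))
E
python3 m.py
```

```text
top [120 185  23  24 349] [130.6 196.2] [602. 336.  47.] zmax 51.3
top [161 196  20  21 272] [171.4 205.3] [552. 176. 198.] zmax 201.4
top [227 207  13  14 107] [233.3 213.7] [548.  23.  26.] zmax 29.9
side [202 133  19  24 301] [211.3 142.4] [548. 162. 185.] zmax 197.0
side [230 210  13  15 155] [236.2 217.4] [545.  16.  22.] zmax 25.3
top captop 256 ((552.4397583007812, 179.32762145996094), 26.11134147644043) 198.10366054665224
side captop 138 ((553.6776733398438, 177.39219665527344), 27.701162338256836) 194.64733639103582Traceback (most recent call last):
  File "m.py", line 19, in <module>
    print("housing",len(q),np.median(q,0),cv2.minAreaRect(q[:,:2]))
                                          ~~~~~~~~~~~~~~~^^^^^^^^^
cv2.error: OpenCV(4.12.0) /io/opencv/modules/imgproc/src/convhull.cpp:143: error: (-215:Assertion failed) total >= 0 && (depth == CV_32F || depth == CV_32S) in function 'convexHull'
```

```bash
sed -i 's/cv2.minAreaRect(q\[:,:2\])/cv2.minAreaRect(np.ascontiguousarray(q[:,:2]))/' m.py; python3 m.py | tail -n +8
```

```text
housing 1075 [ 586.82544 -173.79027   65.67136] ((581.7946166992188, -173.563720703125), (129.31219482421875, 101.47505950927734), 10.999602317810059)
foot 1445 6.004481 ((584.1073608398438, -172.34091186523438), (221.34934997558594, 188.542724609375), 1.3043268918991089)
top ball 64 306.953125 213.234375 [ 529.20464191 -179.11256431  191.53353685] [ 543.14351984  -54.55743214 1234.06097135]
side ball 97 267.62886597938143 217.22680412371133 [ 525.66025819 -193.28726463  175.4415771 ] [ 539.81947991 -176.34485538  631.17646497]
```

View pics/cr.png

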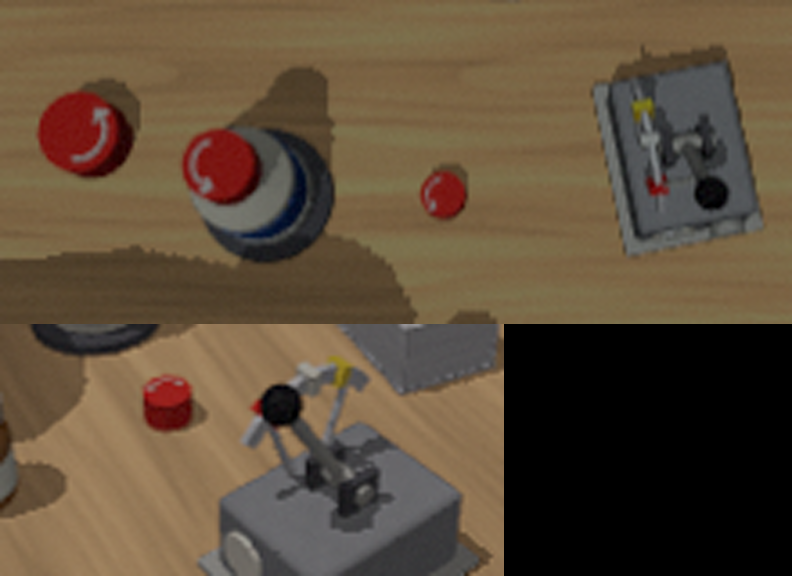

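The crop shows the yellow end of the arc pointing to +x (up in the top view) and the arc on the +y side. The lever leans towards red. Next I refine the ball, pivot and yaw.

```bash
cat > m2.py <<'E'
from h import *
d=pickle.load(open("a.pkl","rb"))
pt,zt,ct=d["top"]; ps,zs,cs=d["side"]
C=cloud(ct,zt); S=cloud(cs,zs); y,x=np.mgrid[:384,:512]
def tri(u,v):
    o1,a=rays(ct,[u]);o2,b=rays(cs,[v]);a,b=a[0],b[0]
    s=np.linalg.lstsq(np.c_[a,-b],o2-o1,rcond=None)[0]; p,q=o1+s[0]*a,o2+s[1]*b
    return (p+q)/2,np.linalg.norm(p-q)
def blob(m):
    n,l,st,ce=cv2.connectedComponentsWithStats(m.astype(np.uint8)); i=1+st[1:,4].argmax(); return l==i,ce[i],st[i]
rt=(x>265)&(x<330)&(y>165)&(y<240); rs=(x>240)&(x<325)&(y>195)&(y<260)
bt=blob(rt&(pt.max(2)<35)&(C[...,2]>120)); bs=blob(rs&(ps.max(2)<35)&(S[...,2]>120))
print(bt[1:],bs[1:]); B,e=tri(bt[1],bs[1]); print("ball",B,e)
def col(p,lo,hi): h=cv2.cvtColor(p,cv2.COLOR_RGB2HSV); return cv2.inRange(h,lo,hi)>0
def red(p): return col(p,(0,120,60),(8,255,255))|col(p,(172,120,60),(180,255,255))
def yel(p): return col(p,(22,120,80),(34,255,255))
for nm,f in(("red",red),("yel",yel)):
    a=blob(f(pt)&rt); b=blob(f(ps)&rs); print(nm,a[2],b[2],tri(a[1],b[1]))
m=blob(rt&(C[...,2]>58)&(C[...,2]<72))[0]; m=cv2.morphologyEx(m.astype(np.uint8),cv2.MORPH_CLOSE,np.ones((9,9)))
cn=max(cv2.findContours(m,0,2)[0],key=cv2.contourArea).reshape(-1,2)
print("housing rect",cv2.minAreaRect(plane(ct,cn,66)[:,:2].astype(np.float32)))
for nm,P,r in(("t",C,rt),("s",S,rs)):
    m=r&(P[...,2]>84)&(P[...,2]<96); q=P[m]; print(nm,"cheeks",len(q),q.min(0).round(),q.max(0).round(),np.median(q,0).round(1))
# cap: ellipse of the top face, both views; facets
for nm,p,c,roi in(("top",pt,ct,(x>155)&(x<185)&(y>190)&(y<220)),):
    m=blob(roi&(p[...,0]>110)&(p[...,1]<90)&(C[...,2]>190)|roi&(C[...,2]>194)&(C[...,2]<203))[0].astype(np.uint8)
    cn=cv2.findContours(m,0,1)[0][0]; q=plane(c,cn.reshape(-1,2),198)[:,:2].astype(np.float32)
    print("cap",m.sum(),cv2.minEnclosingCircle(q),cv2.fitEllipse(q))
w=C[(x>150)&(x<210)&(y>190)&(y<240)]; w=w[(w[:,2]>3)&(w[:,2]<40)]
print("foot",cv2.minEnclosingCircle(np.ascontiguousarray(w[:,:2].astype(np.float32))))
w=S[(x>195)&(x<230)&(y>128)&(y<160)]; w=w[(w[:,2]>165)&(w[:,2]<196)]
r=np.linalg.lstsq(np.c_[2*w[:,:2],np.ones(len(w))],(w[:,:2]**2).sum(1),rcond=None)[0]; print("side cyl",r[:2],np.sqrt(r[2]+r[0]**2+r[1]**2),len(w))
E
python3 m2.py
```

```text
(array([306.953125, 213.234375]), array([303, 209,   9,   9,  64], dtype=int32)) (array([267.62886598, 217.22680412]), array([263, 212,  10,  11,  97], dtype=int32))
ball [ 532.16535385 -182.25441134  165.07621873] 0.5627304698348374
red [290 209   6   5  20] [241 211   2  13  24] (array([ 517.18100005, -136.98045357,  146.25602484]), np.float64(46.700991304229234))
yel [286 187   6   7  24] [281 204   7   9  34] (array([ 602.61128064, -134.89931335,  132.50412161]), np.float64(0.2076366158508998))
housing rect ((581.4306640625, -172.768798828125), (127.5713882446289, 100.09932708740234), 11.057280540466309)
t cheeks 84 [ 556. -196.   84.] [ 597. -135.   96.] [ 582.9 -171.    90. ]
s cheeks 127 [ 552. -196.   84.] [ 600. -134.   96.] [ 583.  -178.4   89.1]
cap 295 ((552.2501831054688, 178.864013671875), 25.944866180419922) ((552.2507934570312, 179.18923950195312), (48.568294525146484, 49.49507522583008), 169.7997589111328)
foot ((547.12109375, 187.72164916992188), 110.7215805053711)
side cyl [551.57074604 175.93925387] 22.591754857341925 237
```

```bash
cat >> h.py <<'E'
def down(psi): return (R.from_euler("z",psi)*R.from_euler("x",np.pi)).as_rotvec()
E
python3 - <<'E'
from bench import arm
from h import *
for psi in (0.193,0.193+np.pi):
    print("pump",psi,[None if (q:=arm.solve_ik(p,down(psi))) is None else q.round(2) for p in([532,-182,250],[532,-182,145],[624,-164,150])])
for k in range(-4,5):
    for b in(0,np.pi):
        psi=k*.35+b; q=arm.solve_ik([552.3,178,158],down(psi)); print("cap",round(psi,2),None if q is None else q.round(2))
E
```

```text
pump 0.193 [array([-0.48,  0.66,  1.11,  1.78, -0.65,  1.12, -0.53]), array([-0.37,  0.74,  0.92,  1.88, -0.75,  0.91, -0.46]), array([-0.3 ,  0.79,  0.76,  1.64, -0.63,  0.98, -0.69])]
pump 3.334592653589793 [array([-0.18,  0.46,  0.57,  1.77, -0.29,  1.  ,  2.26]), array([ 0.04,  0.55,  0.26,  1.86, -0.2 ,  0.76,  2.17]), array([ 0.01,  0.66,  0.24,  1.62, -0.19,  0.88,  2.08])]
cap -1.4 [ 0.37  0.89 -1.28  1.75  0.91  1.23  2.15]
cap 1.74 [-0.68  0.57  0.38  1.8  -0.28  0.82  0.01]
cap -1.05 [-1.11  0.94  1.22  1.82 -0.99  1.14 -2.15]
cap 2.09 [-0.63  0.56  0.3   1.8  -0.22  0.81  0.3 ]
cap -0.7 [-1.11  0.94  1.22  1.82 -0.99  1.14 -1.8 ]
cap 2.44 [-0.57  0.55  0.23  1.8  -0.16  0.81  0.6 ]
cap -0.35 [-1.11  0.94  1.22  1.82 -0.99  1.14 -1.45]
cap 2.79 [-0.52  0.54  0.15  1.8  -0.11  0.81  0.9 ]
cap 0.0 [-0.85  0.63  0.64  1.81 -0.49  0.86 -1.54]
cap 3.14 [-0.46  0.54  0.07  1.79 -0.05  0.81  1.2 ]
cap 0.35 [-0.81  0.62  0.59  1.81 -0.44  0.85 -1.23]
cap 3.49 [-0.38  0.54 -0.04  1.79  0.03  0.82  1.48]
cap 0.7 [-0.79  0.61  0.55  1.81 -0.41  0.84 -0.91]
cap 3.84 [-0.32  0.54 -0.14  1.78  0.1   0.82  1.77]
cap 1.05 [-0.78  0.6   0.53  1.81 -0.39  0.84 -0.58]
cap 4.19 [-0.26  0.54 -0.21  1.78  0.15  0.83  2.07]
cap 1.4 [-0.73  0.58  0.45  1.81 -0.33  0.83 -0.28]
cap 4.54 [-0.2   0.55 -0.3   1.78  0.21  0.84  2.37]
```

```bash
cat > lever.py <<'E'
from bench import arm
from h import *
yaw=0.193; o=down(yaw); xd=np.array([np.cos(yaw),np.sin(yaw),0]); P=np.array([583.,-172.3,80])
tcp=lambda a: P+100*(np.sin(a)*xd+[0,0,np.cos(a)])-[0,0,20]
arm.line_to([220,560,300]) if 0 else None
p0=tcp(-.553); arm.goto(p0+[0,0,110],o); arm.set_gripper(50)
s=arm.observe(); print(s["time_s"],s["ee_pos"],s["width"])
arm.line_to(p0,rate=120); arm.set_gripper(15)
s=arm.observe(); print(s["time_s"],s["width"],s["gripper_force"],s["contact_force"])
for a in np.linspace(-.553,.436,9)[1:]: arm.line_to(tcp(a),rate=90)
s=arm.observe(); print(s["time_s"],s["ee_pos"],tcp(.436),s["contact_force"])
grab(arm,"b")
arm.set_gripper(50); arm.line_to(tcp(.436)+[0,0,110],rate=150); print(arm.observe()["time_s"])
d=grab(arm,"c")
cv2.imwrite("pics/c.png",np.vstack([cv2.resize(pickle.load(open("b.pkl","rb"))["side"][0][150:290,190:340],None,fx=2,fy=2),cv2.resize(d["side"][0][150:290,190:340],None,fx=2,fy=2)])[:,:,::-1])
E
python3 lever.py
```

```text
3.5417 [ 531.46206972 -182.3450115   255.09330738] 49.8668096808718
4.975 22.91314698149528 58.27612102031708 [-4.29307715  2.38988019  8.54979499]
7.2417 [ 624.17141445 -164.26504656  150.46762631] [ 624.44760012 -164.1997876   150.64481785] [-0.06225273 -0.62242858 -0.30202673]
8.6583
```

View pics/c.png

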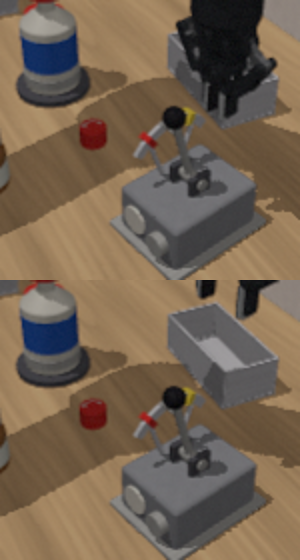

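The grip was too high on the ball (22.9 mm wide, pushed upwards), so it slipped out partway and the lever now stands near the middle. I'll measure it again.

```bash
cat > ball.py <<'E'
from h import *
def ball(tag):
    d=pickle.load(open(tag+".pkl","rb")); y,x=np.mgrid[:384,:512]; r=[]
    for n,roi in(("top",(x>268)&(x<325)&(y>165)&(y<235)),("side",(x>240)&(x<325)&(y>190)&(y<260))):
        p,z,c=d[n]; Z=cloud(c,z)[...,2]
        m=(roi&(p.max(2)<35)&(Z>135)&(Z<198)).astype(np.uint8); k,l,st,ce=cv2.connectedComponentsWithStats(m)
        i=1+st[1:,4].argmax(); print(n,st[1:].tolist()); r.append(rays(c,[ce[i]]))
    (o1,a),(o2,b)=r; a,b=a[0],b[0]
    s=np.linalg.lstsq(np.c_[a,-b],o2-o1,rcond=None)[0]; p,q=o1+s[0]*a,o2+s[1]*b; B=(p+q)/2
    v=B-[583.,-172.3,80]; yaw=.193; xx=v[:2]@[np.cos(yaw),np.sin(yaw)]; yy=v[:2]@[-np.sin(yaw),np.cos(yaw)]
    print("ball",B.round(1),"gap",np.linalg.norm(p-q),"ang",np.arctan2(xx,v[2]),"r",np.hypot(xx,v[2]),"y off",yy)
ball("a"); ball("c"); 
E
python3 ball.py
```

```text
top [[303, 209, 9, 9, 63]]
side [[263, 212, 10, 11, 96]]
ball [ 532.2 -182.2  165.1] gap 0.33099195651312663 ang -0.5466729050879613 r 99.60647110230784 y off 0.02307544382928558
top [[302, 200, 9, 8, 59]]
side [[272, 203, 11, 12, 96]]
ball [ 556.3 -178.5  176.6] gap 0.7082361942115817 ang -0.27683157981646855 r 100.41806234925834 y off -1.0032107888181905
```

```bash
cat > lever2.py <<'E'
from bench import arm
from h import *
yaw=0.193; o=down(yaw); xd=np.array([np.cos(yaw),np.sin(yaw),0]); P=np.array([583.,-172.5,80])
tcp=lambda a: P+100*(np.sin(a)*xd+[0,0,np.cos(a)])-[0,0,28]
a0=-.277; p0=tcp(a0); arm.line_to(p0+[0,0,90],o,rate=200)
arm.line_to(p0,rate=120); arm.set_gripper(15)
s=arm.observe(); print(s["time_s"],s["width"],s["gripper_force"],s["contact_force"])
if s["width"]<24.5: raise SystemExit
for a in np.linspace(a0,.436,7)[1:]: arm.line_to(tcp(a),rate=60)
s=arm.observe(); print(s["time_s"],s["width"],s["ee_pos"],tcp(.436),s["contact_force"])
grab(arm,"d")
arm.set_gripper(50); arm.line_to(tcp(.436)+[0,0,110],rate=150); print(arm.observe()["time_s"])
grab(arm,"e")
import ball; ball.ball("e")
E
python3 lever2.py
```

```text
10.5417 23.170112926256994 58.16911697387695 [-3.58068396  1.97618906  9.40552485]
```

```bash
python3 - <<'E'
from bench import arm
from h import *
arm.wait(0.2); s=arm.observe(); print(s["width"],s["contact_force"],s["ee_pos"],s["torque"])
d=grab(arm,"d")
t=cv2.resize(d["top"][0][165:235,260:340],(480,420),interpolation=cv2.INTER_CUBIC); q=cv2.resize(d["side"][0][170:240,235:315],(480,420),interpolation=cv2.INTER_CUBIC)
cv2.imwrite("pics/d.png",cv2.resize(np.hstack([t,q]),(800,350))[:,:,::-1])
E
```

```text
23.299320487643346 [-2.62437629  2.59264857  9.13098541] [ 556.39170581 -177.48165946  148.94312971] [0.71867928 0.53711412 0.00187197]
```

View pics/d.png

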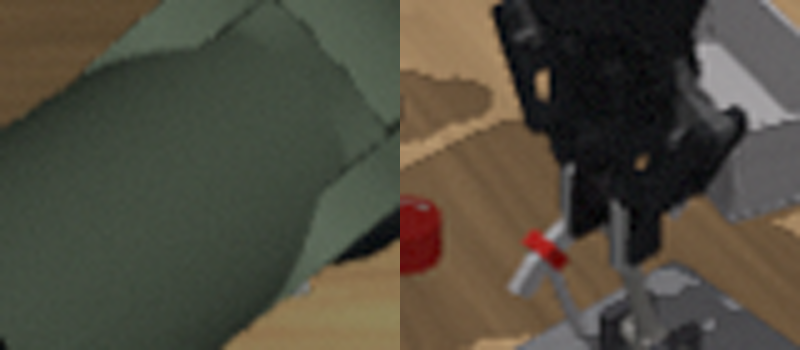

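The ball sits between the fingers. I'll move in small steps, yielding to the measured force (admittance), and watch the width.

```bash
cat > lever3.py <<'E'
from bench import arm
from h import *
yaw=0.193; o=down(yaw); xd=np.array([np.cos(yaw),np.sin(yaw),0]); P=np.array([583.,-172.5,80])
tcp=lambda a: P+100*(np.sin(a)*xd+[0,0,np.cos(a)])-[0,0,28]
off=np.zeros(3)
for a in np.linspace(-.277,.436,13):
    f=arm.observe()["contact_force"]; u=np.sin(a)*xd+[0,0,np.cos(a)]; yv=np.cross([0,0,1],xd)
    off+=(u*(f@u)+yv*(f@yv))/13*.6
    arm.line_to(tcp(a)+off,rate=60)
    s=arm.observe(); print(round(s["time_s"],2),round(a,3),round(s["width"],2),s["gripper_force"].__round__(),s["contact_force"].round(1),off.round(1))
    if s["width"]<22.3: print("slip"); break
grab(arm,"f")
E
python3 lever3.py
```

```text
11.09 -0.277 23.47 59 [-1.1  2.9  5.6] [-0.1  0.1  0.4]
11.34 -0.218 23.06 60 [-1.4  0.7  3.8] [-0.2  0.3  0.7]
11.59 -0.158 23.37 59 [-0.5 -0.6  0.7] [-0.3  0.3  0.8]
11.84 -0.099 23.06 59 [-0.1 -0.5 -2.8] [-0.3  0.3  0.9]
12.09 -0.039 23.52 59 [ 0.5 -1.7 -3.5] [-0.3  0.3  0.7]
12.34 0.02 23.1 60 [-1.1 -0.   0.7] [-0.2  0.2  0.6]
12.59 0.08 23.25 60 [ 0.4 -1.6 -1.7] [-0.2  0.2  0.6]
12.84 0.139 15.37 2 [ 2.7 -0.7  1.5] [-0.2  0.1  0.5]
slip
```

```bash
python3 - <<'E'
from h import *
d=pickle.load(open("f.pkl","rb"));e=pickle.load(open("d.pkl","rb"))
q=[cv2.resize(k["side"][0][175:245,240:320],(400,350),interpolation=cv2.INTER_CUBIC) for k in(e,d)]
q=[np.clip(i.astype(float)*2.2,0,255) for i in q]
cv2.imwrite("pics/f.png",np.hstack(q)[:,:,::-1])
p,z,c=d["side"]; Z=cloud(c,z); m=(p.max(2)<40)&(Z[...,2]>110)&(Z[...,2]<200)
E
```

```text
[ WARN:0@0.172] global loadsave.cpp:1063 imwrite_ Unsupported depth image for selected encoder is fallbacked to CV_8U.
```

View pics/f.png

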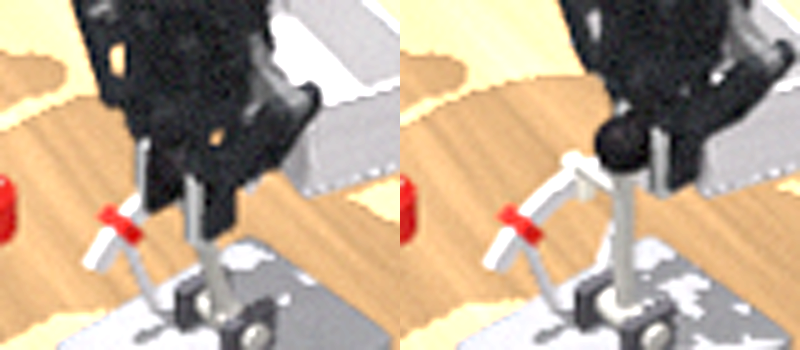

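The ball slipped out backwards (towards -x) and the lever now stands near upright. I'll push the ball from behind with closed fingers instead, in two measured passes.

```bash
cat > push.py <<'E'
from bench import arm
from h import *
import ball
yaw=0.193; o=down(yaw); xd=np.array([np.cos(yaw),np.sin(yaw),0]); P=np.array([583.,-172.5,0])
at=lambda x,z: P+x*xd+[0,0,z]
arm.line_to(at(14,240),o,rate=200); arm.set_gripper(0)
arm.line_to(at(-60,240),rate=250); arm.line_to(at(-60,160),rate=200)
arm.line_to(at(-27,160),rate=100); 
for x in(-12,0,8,14): 
    arm.line_to(at(x,160),rate=60); s=arm.observe(); print(round(s["time_s"],2),x,s["contact_force"].round(1))
arm.line_to(at(-20,160),rate=150); arm.line_to(at(-60,250),rate=250); print(arm.observe()["time_s"])
grab(arm,"g"); ball.ball("g")
E
python3 push.py | grep -v '^\(top\|side\)'
```

```text
ball [ 532.2 -182.2  165.1] gap 0.33099195651312663 ang -0.5466729050879613 r 99.60647110230784 y off 0.02307544382928558
ball [ 556.3 -178.5  176.6] gap 0.7082361942115817 ang -0.27683157981646855 r 100.41806234925834 y off -1.0032107888181905
15.71 -12 [-0.1 -0.3 -0.3]
16.06 0 [ 0.2 -0.2  0.3]
16.34 8 [-0.3 -0.2  0.5]
16.59 14 [-0.8 -0.4 -0.2]
17.5083Traceback (most recent call last):
  File "push.py", line 12, in <module>
    grab(arm,"g"); ball.ball("g")
                   ~~~~~~~~~^^^^^
  File "ball.py", line 7, in ball
    i=1+st[1:,4].argmax(); print(n,st[1:].tolist()); r.append(rays(c,[ce[i]]))
        ~~~~~~~~~~~~~~~^^
ValueError: attempt to get argmax of an empty sequence
```

```bash
cat > b1.py <<'E'
from h import *
def ang(tag):
    d=pickle.load(open(tag+".pkl","rb")); y,x=np.mgrid[:384,:512]; p,z,c=d["side"]; Z=cloud(c,z)
    m=((x>240)&(x<325)&(y>190)&(y<260)&(p.max(2)<35)&(Z[...,2]>145)&(Z[...,2]<198)&(Z[...,1]>-205)&(Z[...,1]<-150)).astype(np.uint8)
    k,l,st,ce=cv2.connectedComponentsWithStats(m); i=1+st[1:,4].argmax(); o,r=rays(c,[ce[i]]); r=r[0]
    yaw=.193; n=np.array([-np.sin(yaw),np.cos(yaw),0]); xd=np.array([np.cos(yaw),np.sin(yaw),0]); P=np.array([583.,-172.5,80])
    v=o+r*(((P-o)@n)/(r@n))-P; return st[i].tolist(),np.arctan2(v@xd,v[2]),np.hypot(v@xd,v[2])
if __name__=="__main__":
    for t in "aceg": 
        try: print(t,ang(t))
        except Exception as e: print(t,e)
    cv2.imwrite("pics/g.png",cv2.resize(pickle.load(open("g.pkl","rb"))["side"][0][180:280,220:340],None,fx=4,fy=4)[:,:,::-1])
E
python3 b1.py
```

```text
a ([263, 212, 10, 11, 96], np.float64(-0.5482038725061016), np.float64(100.0573773811072))
c ([272, 203, 11, 12, 96], np.float64(-0.2757353015429656), np.float64(99.66329612749534))
e [Errno 2] No such file or directory: 'e.pkl'
g ([294, 194, 10, 11, 85], np.float64(0.39274484193523185), np.float64(99.00987192382527))
```

View pics/g.png

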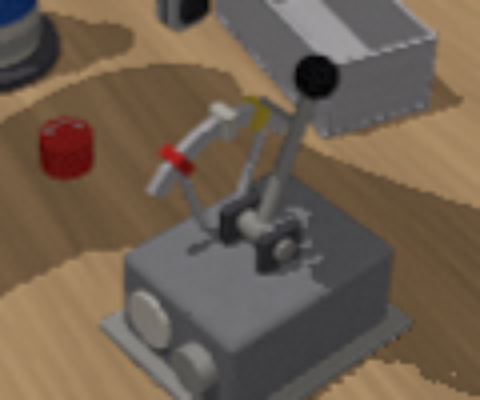

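The lever stands at about 0.39 rad, and the push model matches. One more small push, then I collect averaged frames of the cap for its flats.

```bash
cat > push2.py <<'E'
from bench import arm
from h import *
import b1
yaw=0.193; o=down(yaw); xd=np.array([np.cos(yaw),np.sin(yaw),0]); P=np.array([583.,-172.5,0])
at=lambda x,z: P+x*xd+[0,0,z]
arm.line_to(at(-20,160),o,rate=250); arm.line_to(at(10,160),rate=150); arm.line_to(at(18.0,160),rate=50)
arm.line_to(at(-20,160),rate=200); arm.line_to(at(-60,260),rate=250)
grab(arm,"h"); print(b1.ang("h"),arm.observe()["time_s"])
S=[];T=[]
for i in range(12): S.append(arm.get_image("side")[0]);T.append(arm.get_image("top")[0])
np.savez("cap.npz",s=np.mean(S,0),t=np.mean(T,0))
E
python3 push2.py
python3 - <<'E'
from h import *
f=np.load("cap.npz"); d=pickle.load(open("a.pkl","rb")); a=f["s"]
np.set_printoptions(linewidth=250)
for v in(144,147,150,152): print(v,a[v,200:225,0].round().astype(int))
q=cv2.resize(np.clip(a[126:162,195:230]*1.2,0,255).astype(np.uint8),(560,576),interpolation=cv2.INTER_NEAREST)
t=f["t"]; print(t[200:212,160:185,0].std())
cv2.imwrite("pics/cap.png",q[:,:,::-1])
E
```

```text
([295, 194, 11, 10, 85], np.float64(0.4391701011890428), np.float64(99.27646733825819)) 19.8333
144 [106 104 107 108 105 110 110 107 102 100  98  97  95  94  96  96  96  94  90  89  84 126 164 163 162]
147 [106 105 105 104 104 107 109 110 105 100 102 102  99  96  95  96  96  94  91  88  87 133 169 166 164]
150 [110 106 106 106 106 105 114 118 107 100 100 101 101  98  94  95  96 111 129 143 157 156 157 158 160]
152 [113 110 106 108 121 137 145 153 137  84  94  98  98  99  99  98  90 112 147 154 156 156 154 153 154]
26.74199221897101
```

View pics/cap.png

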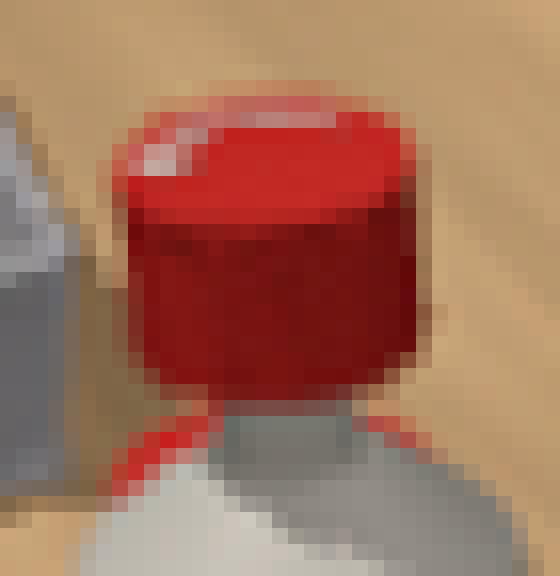

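```bash
cat > facet.py <<'E'
from h import *
f=np.load("cap.npz"); d=pickle.load(open("a.pkl","rb")); ps,_,cs=d["side"]; a=f["s"]
A=np.array([552.3,178.8])
for rows in((142,150),(142,146),(146,150)):
    v,u=np.mgrid[rows[0]:rows[1],204:220]; o,r=rays(cs,np.c_[u.ravel(),v.ravel()])
    r2=r[:,:2]; w=o[:2]-A; aa=(r2**2).sum(1); b=r2@w; c=w@w-26.4**2
    off=(r2[:,0]*w[1]-r2[:,1]*w[0])/np.sqrt(aa)
    D=b*b-aa*c; ok=D>0; t=(-b-np.sqrt(np.where(ok,D,0)))/aa; h=w+r2*t[:,None]; az=np.degrees(np.arctan2(h[:,1],h[:,0]))
    print("offset left/right px cols",off.reshape(v.shape)[2].round(1))
    I=a[v,u].reshape(-1,3)@[1,1,1]; I=I[ok];az=az[ok]
    k=np.argsort(az); az,I=az[k],I[k]
    g=np.arange(az.min(),az.max(),2); P=np.array([np.average(I,weights=np.exp(-.5*((az-x)/2.5)**2)) for x in g])
    dP=np.gradient(P,g); sel=(g>-165)&(g<-55)
    win=np.hanning(sel.sum()); q=dP[sel]-np.polyval(np.polyfit(g[sel],dP[sel],1),g[sel])
    s=np.sign(dP[sel].mean()); ph=np.degrees(np.angle((s*q*win*np.exp(1j*np.radians(12*g[sel]))).sum()))/12
    print(np.c_[g,P.round(1),dP.round(2)][::2].tolist() if rows==(142,150) else "", "edges at az mod30 =",ph%30,"flats at",(ph+15)%30)
E
python3 facet.py
```

```text
offset left/right px cols [ 22.7  19.9  17.1  14.3  11.5   8.7   5.8   3.    0.2  -2.7  -5.5  -8.3
 -11.2 -14.  -16.9 -19.7]
[[-174.72918487671242, 161.0, -5.92], [-170.72918487671242, 140.4, -3.05], [-166.72918487671242, 136.7, 0.48], [-162.72918487671242, 141.7, 1.08], [-158.72918487671242, 144.1, 0.45], [-154.72918487671242, 144.7, -0.15], [-150.72918487671242, 144.2, -0.13], [-146.72918487671242, 143.0, -0.28], [-142.72918487671242, 141.9, -0.59], [-138.72918487671242, 138.5, -0.73], [-134.72918487671242, 136.1, -0.89], [-130.72918487671242, 132.0, -0.56], [-126.72918487671242, 131.5, -0.01], [-122.72918487671242, 131.7, 0.08], [-118.72918487671242, 132.1, 0.02], [-114.72918487671242, 131.2, -0.47], [-110.72918487671242, 128.8, -0.58], [-106.72918487671242, 126.7, -0.6], [-102.72918487671242, 124.5, -0.17], [-98.72918487671242, 125.5, 0.31], [-94.72918487671242, 125.9, -0.0], [-90.72918487671242, 125.9, 0.02], [-86.72918487671242, 126.2, 0.07], [-82.72918487671242, 125.4, -0.51], [-78.72918487671242, 123.8, -0.09], [-74.72918487671242, 123.1, -0.57], [-70.72918487671242, 122.4, 2.37], [-66.72918487671242, 140.4, 0.81], [-62.729184876712424, 124.6, -4.85]] edges at az mod30 = 11.09997129953888 flats at 26.09997129953888
offset left/right px cols [ 22.7  19.9  17.1  14.3  11.5   8.7   5.8   3.    0.2  -2.7  -5.5  -8.3
 -11.2 -14.  -16.9 -19.7]
 edges at az mod30 = 9.065463334140155 flats at 24.065463334140155
offset left/right px cols [ 23.9  21.1  18.3  15.4  12.6   9.8   6.9   4.1   1.2  -1.6  -4.5  -7.3
 -10.2 -13.1 -15.9 -18.8]
 edges at az mod30 = 27.436494630958013 flats at 12.436494630958013
```

The lever now reads 0.439 rad. The cap's facet edges are at azimuth ≈ −136°, −108° and −80°, so its flats lie at about −2° mod 30°. Next I grip and press.

```bash
cat > cap.py <<'E'
from bench import arm
from h import *
A=np.array([552.2,178.6]); psi=np.radians(58); o=down(psi)
p=lambda z:[*A,z]
def st(m):
    s=arm.observe(); print(m,round(s["time_s"],2),"pos",s["ee_pos"].round(2),"w",round(s["width"],2),"gf",round(s["gripper_force"]),"F",s["contact_force"].round(1),"T",s["torque"].round(2)); return s
arm.set_gripper(85); arm.goto(p(250),o); st("above")
arm.line_to(p(156),rate=120); st("down"); arm.set_gripper(40); arm.wait(.1); st("grip")
arm.line_to(p(153),rate=40); st("p3"); arm.line_to(p(149.2),rate=40); arm.wait(.15); st("p6")
grab(arm,"i")
E
python3 cap.py
```

```text
above 23.18 pos [552.54 177.   250.22] w 84.97 gf 0 F [ 0.3 -0.5  1.1] T [-0.03  0.02 -0.03]
down 24.12 pos [552.62 178.49 156.64] w 85.18 gf 0 F [-0.6  0.   1.1] T [ 0.02 -0.08  0.03]
grip 24.62 pos [552.39 178.75 156.49] w 51.67 gf 61 F [-2.2  0.1  5.5] T [0.05 0.3  0.01]
p3 24.88 pos [552.5  178.75 153.52] w 51.61 gf 61 F [-2.1  0.8  9.4] T [0.08 0.37 0.04]
p6 25.27 pos [552.66 178.75 149.98] w 51.84 gf 62 F [-2.1  0.2 10.8] T [0.06 0.37 0.04]
```

The pads sit flat (51.7 mm) and the press force of 10.8 N matches a 6 mm press. Twisting now.

```bash
cat > twist.py <<'E'
from bench import arm
from h import *
A=np.array([552.2,178.6])
def st(m):
    s=arm.observe(); print(m,round(s["time_s"],2),"pos",s["ee_pos"].round(2),"w",round(s["width"],2),"F",s["contact_force"].round(1),"T",s["torque"].round(2)); return s
for g in range(5,51,5):
    arm.line_to([*A,149.2],down(np.radians(58+g)),rate=40)
    st(g)
arm.wait(.2); s=st("end")
print(np.degrees(2*np.arctan2(s["orientation"][1],s["orientation"][0])))
E
python3 twist.py
```

```text
5 25.62 pos [552.78 178.79 150.11] w 51.43 F [-1.5 -0.2 10.9] T [0.1  0.24 0.07]
10 25.88 pos [552.86 178.78 150.14] w 51.49 F [-1.   0.4 11.1] T [0.2  0.24 0.09]
15 26.12 pos [552.91 178.82 150.18] w 51.56 F [-0.3  1.  10.6] T [0.13 0.11 0.01]
20 26.38 pos [552.95 178.82 150.18] w 51.69 F [-1.2  0.2 10.7] T [0.14 0.1  0.04]
25 26.62 pos [552.97 178.78 150.2 ] w 51.7 F [ 0.2  0.2 11. ] T [ 0.12  0.04 -0.  ]
30 26.88 pos [552.99 178.82 150.21] w 51.38 F [ 0.1  0.2 11.4] T [ 0.12  0.05 -0.  ]
35 27.12 pos [552.99 178.81 150.21] w 51.66 F [ 0.  -0.  10.4] T [ 0.16  0.05 -0.02]
40 27.38 pos [553.02 178.8  150.22] w 51.49 F [0.5 0.6 9.7] T [ 0.11  0.01 -0.03]
45 27.62 pos [552.99 178.81 150.2 ] w 51.57 F [-0.4  0.6 11.6] T [0.12 0.04 0.01]
50 27.88 pos [553.   178.82 150.21] w 51.61 F [ 0.4  0.9 10.4] T [ 0.12  0.09 -0.04]
end 28.07 pos [552.99 178.79 150.16] w 51.27 F [-0.1  0.7 11. ] T [0.09 0.06 0.05]
107.99656537394681
```

```bash
cat > lift.py <<'E'
from bench import arm
from h import *
import b1
from twist_st import st
A=np.array([552.8,178.8])
for z in(156,162,168): arm.line_to([*A,z],rate=40); s=st(z)
if s["contact_force"][2]>-4:
    arm.line_to([*A,236],rate=60); arm.wait(.5); st("up")
d=grab(arm,"j"); print(b1.ang("j"))
cv2.imwrite("pics/j.png",cv2.resize(d["side"][0][60:270,160:340],None,fx=2.6,fy=2.6)[:,:,::-1])
E
(echo 'from bench import arm'; sed -n '/^def st/,/^    s=/p' twist.py) > twist_st.py
python3 lift.py
```

```text
156 28.39 pos [553.23 178.83 156.75] w 51.6 F [-0.4  0.3  6.3] T [-0.11  0.06  0.03]
162 28.69 pos [552.77 178.83 162.19] w 51.47 F [-0.2  0.7 -1.4] T [-0.03 -0.01  0.03]
168 28.99 pos [552.87 178.83 168.21] w 51.49 F [-0.1  1.1 -0.1] T [-0.   -0.02  0.04]
up 30.77 pos [552.79 178.79 235.99] w 51.55 F [-0.3  0.3 -0.3] T [ 0.   -0.07  0.04]
([295, 194, 11, 10, 86], np.float64(0.4394095586321161), np.float64(99.32351322400172))
```

View pics/j.png

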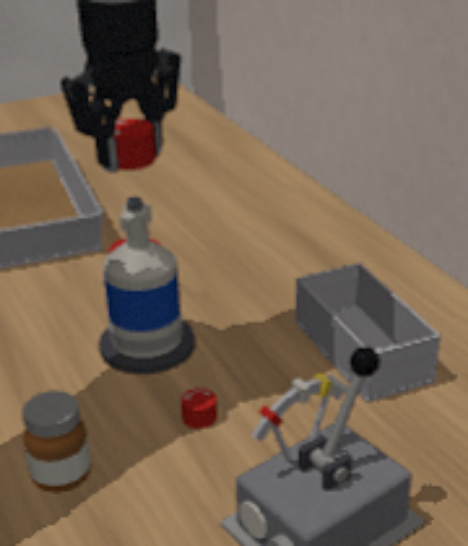

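The cap is held upright above the open neck with the seal raised, and the lever is at 0.439 rad. The tin and the jar have not been moved. I'm handing in.

```bash
python3 -c "
from bench import arm
print(arm.hand_in())"
```

```text
the job is handed in; nothing more can be done
None
```

I handed the job in at about 31 s. The lever is at about 0.44 rad, on the yellow mark, and the cap came free and is held upright and still about 8 cm above the neck; the two tries at pinching the lever slipped, so I pushed it there with closed fingers.

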